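Load a dispensing barrel into its tilted holder

ROBOT

A 6-joint arm with a two-finger parallel gripper is mounted at the origin on the work surface. World frame = base frame: x ahead of the robot, y to its left, z up, the work surface at z = 0. Lengths are in m, angles in rad, forces in N, time in s.
With the tool pointing down it reaches from about 0.4 to 0.825 m from the base axis. Payload 7 kg.
Tool frame: the origin (TCP) lies at the very end of the fingers, on their centre line; the grasp point (between the pads) lies 19 mm behind it; z points along the fingers, y is the line along which they close (so a half turn about z gives the same grasp; the last joint's range is limited). The gripper opens to 88 mm and grips with 3 to 60 N. Pads are 19 mm wide; open, the fingers measure 130 mm over their backs; the gripper's body (78 mm by 193 mm) begins 47 mm behind the grasp point.
Start: joints at [-1.022, 0.359, 0.012, 0, -1.224, -0.288], TCP at [0.174, -0.652, 0.227] pointing down, gripper open.
Joint ranges: [-3.07, 3.07], [-1.43, 2.12], [-1.02, 1.25], [-3.03, 1.67], [-3.05, -0], [-3.03, 3.03]. Speed limits (rad/s): [2.39, 2.39, 3.01, 3.14, 3.14, 3.14].

INTERFACE

Orientations are given as [roll, pitch, yaw] about the fixed x, y, z axes, in that order (R = Rz(yaw) Ry(pitch) Rx(roll)).
In Python, from station import arm gives the robot as it stands. The module is installed in compiled form; this text tells all that it offers.
- The arm moves only by the shell command python3 -m crank 'ROWS' [FORCE]. ROWS is JSON, a list of rows, each an object of numbers: "dx", "dy", "dz": the shift along the world's x, y, z in m; "twist": the turn about the world's z in degrees; "grip": the opening, from -1 (shut) to 1 (fully open). A call has exactly 5 rows; each row is the pose to reach, as a shift and turn from the pose commanded when the call began; what a row does not reach only later rows make up. A row lasts 1/12 s, in which the tool goes at most 41.7 mm and 7.16 degrees, less where a joint would pass 70% of its speed; a pose out of reach is approached as far as the arm can. A call with a gripper value outside its range is refused whole. The fingers move at their own pace and stop on an object; FORCE is the grip in N (left out, the last holds). Time passes only in rows, so rows that repeat a pose let the fingers close, or fill a call up. It gives the time, the measured TCP pose, the force, the opening and the grip force at its end, in the units of the state.
- arm.get_state(): the state, without advancing time (a new reading comes with each control period).
- arm.grab_frame(name): name is "scene" or "side" or "wrist"; returns the picture (480x640x3 uint8, red, green, blue); there is no depth.
- arm.get_calibration(name): a dict with "fx", "fy", "cx", "cy" (pixels), "cam_to_world" (4x4, takes a point from camera to world coordinates); the wrist camera has in their place "tool_from_camera" (4x4, takes a point from camera to tool coordinates, whose origin is the TCP and whose axes are the flange's). Camera axes: x right, y down, z forward; pixel columns grow to the right and rows downward; lengths in m; the calibration is good to about 2 mm. A picture is of the moment at which its call begins: read the wrist's pose just before it. get_calibration takes no time and is no camera call.
- arm.job_done(): hands the job in; it is judged then, once.
The state is a dict: "t": time; "q": joint angles; "qd": joint speeds; "joint_efforts": joint torques, N m; "eef_pos": TCP position; "ee_rot": TCP orientation; "force": force on the tool from outside, world axes, zero at the start; "moment": the same for the moment, N m; "width": finger opening in m; "gripper_force": force on a finger pad.
Only numpy, scipy, OpenCV 4.12 (cv2) and the standard library are available. Lean on these libraries where they do the work, as an engineer would, in place of code of your own. Each camera call takes 0.05 s, during which the arm holds its last target. There are 200 camera calls.

TASK

Load the thick flanged barrel from the blue tray into the tilted holder of the dispensing station: lower it, nose down-slope and square to the slotted plate, fully home in the slot and the front cradle, with its flange in the gap behind the plate; place it, do not drop it. Then let go of it and swing the hinged gate shut over the slot so that the barrel cannot lift out. Leave the slim barrel and everything else on the bench where they are.

Things in the scene. Friction and masses are not known exactly. Their poses are not given: they have to be found in the camera images.
- barrel: Thick dispensing barrel, white plastic, 0.18 kg, lying level in a V notch of the tray. Origin on its axis, at the place to grip (near its centre of mass); x axis = barrel axis, from nose to flange. Along x, mm: body, diameter 38, from -50 to 80; flange, diameter 58, from 80 to 86; cone -50 to -62; black tip, diameter 12, -62 to -80. Round: its turn about x does not matter.
- barrel_flange (a point): Point on the thick barrel's axis in the front face (nose side) of its flange, 80 mm from the barrel's origin.
- slim_barrel: A bystander: slim barrel, same make and lengths as the thick one, but body diameter 26 mm and flange 40 mm; lying parallel to it in the other notch, axes 104 mm apart. Frame as for the thick barrel. Either may be in either notch.
- tray: Blue plastic tray, 200 x 210 mm, rim 16 mm high, fixed. Origin: centre of its underside; x axis along the barrels, flanges to +x (away from the robot). Two ribs across it at x = -36 and +36 mm, 8 mm thick, 35 mm high, have V notches at y = -52 and +52 mm: grip the barrel between the ribs. Axis heights over the bench: thick barrel 45 mm, slim one 36 mm.
- holder: Tilted holder with the slotted plate, fixed. Origin: on the axis of a loaded barrel, in the plate's front (nose side) face, 150 mm above the bench. x = axis of a loaded barrel, rising at 30 deg away from the robot (nose down towards the robot); z leans 30 deg from vertical towards the robot, out of the open slot; y level, left seen from the robot.
- slot_mouth (a point): Middle of the slot's open top. In the holder frame: steel plate x 0 to 10 mm, y +-52, top at z = 24. U slot open to +z, 42 mm wide, with a rounded floor on which the 38 mm barrel rests with its axis at y = z = 0; the mouth widens from z = 14 upwards to 58 mm. Barrel goes in along -z. The hinge lugs of the gate reach y = 37 on the left, so the 58 mm flange passes with 8 mm to spare.
- flange_gap (a point): Middle of the gap for the flange, on the loaded barrel's axis (holder x = 17 mm). The gap is 14 mm wide, x 10 to 24 mm, between plate and drive housing; the front face of the 6 mm flange can be anywhere from x = 10 to 18 mm (aim for 14). The barrel's origin is then at x = -70 to -62 mm, with both sides free for fingers.
- cradle (a point): Where the loaded barrel's underside lies in the black V cradle (z = -19 mm on the middle line): cradle x -112 to -100 mm, y +-34, top at z = -10. A rail 30 mm wide runs below between cradle and plate, top at z = -36. Barrel and cradle are level with the slot floor: barrel axis at z = 0 along its whole length.
- housing_front (a point): Top front edge of the white drive housing, x 24 to 114 mm, y +-52, top at z = 20, with gauge and knob on it up to z = 34. While loading keep the gripper's body at x below -16 mm, clear of the open gate's knob.
- gate (a joint): Steel gate, rad: 0 = shut across the slot, against its stop; grows as it swings up and over to the left (+y), 2.0 at most. Light: friction holds it within about 20 deg of upright; pushed to the right below about 1.1 rad it falls shut by its own weight. Shut, its underside is at z = 25 mm, above a barrel that is home (top at 19); a barrel not home keeps it open.
- gate_hinge (a point): Middle of the gate's hinge, holder frame (5, 44, 31) mm; the hinge axis is parallel to the holder's x. The gate is a bar 8 mm thick (x 1 to 9 mm) and 12 mm wide that reaches 96 mm from the hinge, to the right when shut; open, its end stands up to 260 mm above the bench: pass above that.
- gate_knob (a point): Middle of the gate's black finger knob, a pin of 12 mm diameter parallel to the holder's x (from x = -15 to 3 mm; this point at -6), 80 mm from the hinge. Holder frame: y = 44 - 80 cos(gate), z = 31 + 80 sin(gate) mm. Push it, or the bar, to the right with closed fingers.
- gear_case: A bystander: aluminium gear case, 60 x 50 x 34 mm, waiting on the station's foot under the place of the nozzle. Origin: centre of its underside.
- tin: A bystander: steel tin, 72 mm diameter, 90 mm high, standing. Origin: centre of its underside.
- tip_pot: A bystander: grey plastic pot, 52 mm diameter, 55 mm high, standing in the middle of the bench, beyond tray and station. Origin: centre of its underside.
- spanner: A bystander: spanner, 170 mm long, lying on the bench.
- screwdriver: A bystander: screwdriver, 190 mm long, lying between tray and station.
- sleeve_a: A bystander: turned steel sleeve, 75 mm high, 30 mm diameter with a 48 mm collar at its foot, standing. Origin: centre of its underside.
- sleeve_b: A bystander: a steel sleeve like the other, standing elsewhere.
Mind the look-alikes: they are no part of the job. Leave any green or turquoise look-alike of the barrel alone.

How it is judged:
By the outcome, as a careful person would: the job done as asked, in the order asked, and still so for the second after the job is handed in, with the robot touching nothing.
It also fails if it takes over 58 s, if anything falls off the work surface, if the arm or the gripper's body presses on something with over 40 N, if the wrist force passes 120 N, or if a joint passes its speed limit or range.

## Working session

There is one attempt and no reset: what is moved stays moved. The work goes in short steps, Python scripts to look and compute and a shell command to move; the robot and the scene stay as the last step left them, time stands still between calls to the robot, and variables do not carry over. Pictures are saved under pics/ and viewed, at most 10 in all, crops included, and the job is handed in when it is done.

```bash
mkdir -p pics
cat > h.py <<'E'
import numpy as np, cv2
from station import arm
from scipy.spatial.transform import Rotation as R
def shot(n,f=None):
    im=arm.grab_frame(n)[:,:,::-1].copy()
    if f: cv2.imwrite('pics/'+f,im)
    return im
def cam(n):
    c=arm.get_calibration(n); K=np.array([[c['fx'],0,c['cx']],[0,c['fy'],c['cy']],[0,0,1]])
    if n=='wrist':
        s=arm.get_state(); T=np.eye(4); T[:3,:3]=R.from_euler('xyz',s['ee_rot']).as_matrix(); T[:3,3]=s['eef_pos']
        return K,T@np.array(c['tool_from_camera'])
    return K,np.array(c['cam_to_world'])
def proj(n,P):
    K,T=cam(n); p=(np.atleast_2d(P)-T[:3,3])@T[:3,:3]; p=p@K.T; return p[:,:2]/p[:,2:]
def ray(n,uv,z):
    K,T=cam(n); d=T[:3,:3]@np.linalg.solve(K,[uv[0],uv[1],1]); return T[:3,3]+d*(z-T[2,3])/d[2]
E
python3 - <<'E'
from h import *
shot('scene','scene.png');shot('side','side.png')
for n in('scene','side'):print(n,np.round(cam(n)[1],3).tolist(),cam(n)[0][0,0])
print(arm.get_state()); print(arm.get_calibration('wrist'))
E
```

```text
scene [[0.682, 0.559, -0.471, 1.017], [0.731, -0.514, 0.449, -0.536], [0.009, -0.651, -0.759, 1.04], [0.0, 0.0, 0.0, 1.0]] 473.6976715059512
side [[-0.781, -0.465, 0.418, -0.072], [-0.625, 0.6, -0.5, 0.602], [-0.019, -0.651, -0.759, 1.05], [0.0, 0.0, 0.0, 1.0]] 490.93269542462025
{'t': 0.1, 'q': array([-1.02187960e+00,  3.59328098e-01,  1.11678394e-02, -3.21656420e-04,
       -1.22409538e+00, -2.88077163e-01]), 'qd': array([-2.58631593e-03, -1.23765593e-03,  6.46688019e-04,  1.09667928e-03,
       -2.71390782e-05,  3.11534364e-03]), 'joint_efforts': array([-6.81378115e-04, -5.84161091e+01,  2.93752795e+01,  7.01552287e+00,
        1.01431759e-02, -6.55043277e-05]), 'eef_pos': array([ 0.17393162, -0.6517609 ,  0.22571326]), 'ee_rot': array([ 3.14010755e+00, -1.24711731e-04, -2.88086251e+00]), 'force': array([-0.097652  , -0.15316191,  0.16215244]), 'moment': array([-0.04549733, -0.00200316, -0.00371428]), 'gripper_force': 0.0, 'width': 0.0877015388059578}
{'fx': 369.2727019030062, 'fy': 369.2727019030062, 'cx': 322.9304771156312, 'cy': 241.40616859584608, 'tool_from_camera': array([[-8.93331274e-05, -9.67959748e-01, -2.51105392e-01,
         6.68933176e-02],
       [ 9.99999765e-01, -2.57234791e-04,  6.35827911e-04,
         1.01816903e-03],
       [-6.80048867e-04, -2.51105276e-01,  9.67959543e-01,
        -1.57635444e-01],
       [ 0.00000000e+00,  0.00000000e+00,  0.00000000e+00,
         1.00000000e+00]])}
```

View pics/scene.png

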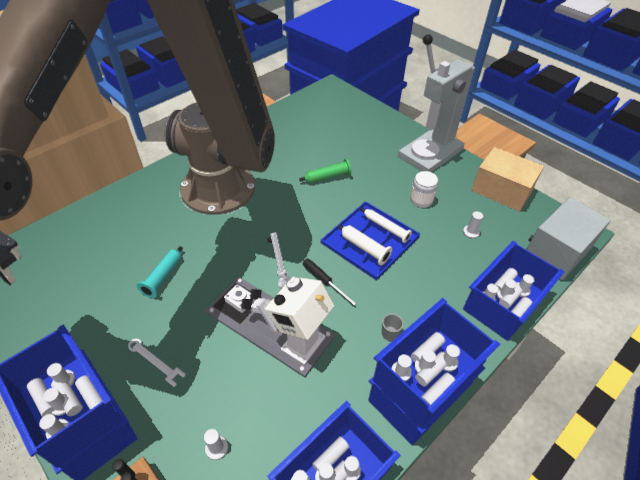

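View pics/side.png

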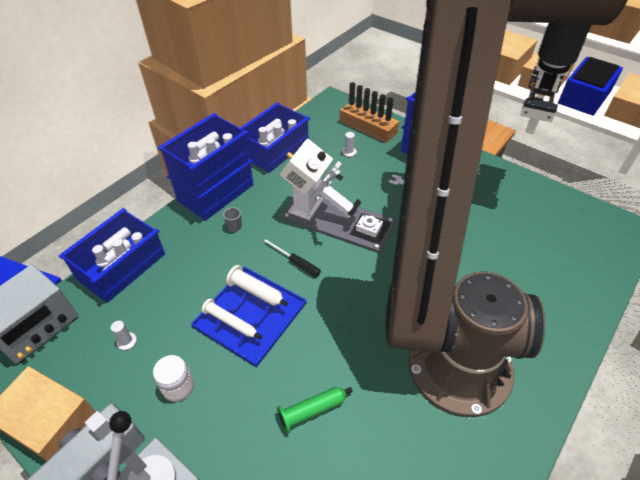

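Two white barrels lie in the blue tray. In the scene view the fatter one runs from (343,229) to (386,256) and the slim one from (366,211) to (408,238). The green (327,173) and turquoise (163,270) ones are look-alikes. The fatter white barrel fits; I'll confirm it in an enlarged crop together with the holder.

Run:
```python
import cv2,numpy as np
a=cv2.imread('pics/scene.png');b=cv2.imread('pics/side.png')
A=cv2.resize(a[195:295,315:430],(400,348),interpolation=3)
B=cv2.resize(b[255:375,185:323],(400,348),interpolation=3)
C=cv2.resize(a[225:385,200:384],(290,252),interpolation=3)
C=cv2.resize(a[225:310,205:340],(400,252),interpolation=3)
D=cv2.resize(b[135:255,275:400],(400,384),interpolation=3)[:252]
cv2.imwrite('pics/crop.png',np.vstack([np.hstack([A,B]),np.hstack([C,D])]))
```

```text
(no output)
```

View pics/crop.png

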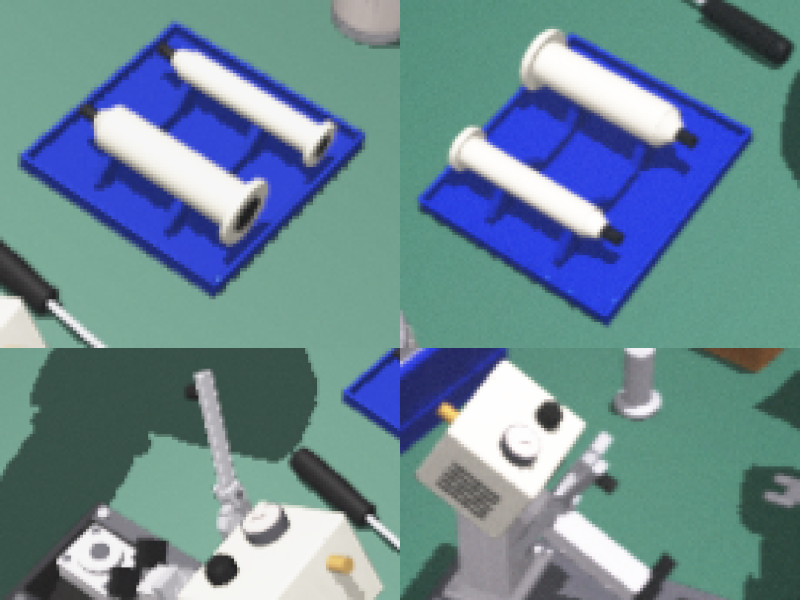

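The crop confirms it: the thick barrel has the larger flange, at scene (385,256) with its tip at (339,227). The gate stands open, its end at scene (273.5,233) and its knob at (270,239). Next I'll fit the tray and holder poses.

```bash
cat > fit.py <<'E'
from h import *
from scipy.optimize import least_squares
def rz(a): return R.from_euler('z',a).as_matrix()
cams={n:cam(n) for n in('scene','side')}
def pj(n,P):
    K,T=cams[n]; p=(np.atleast_2d(P)-T[:3,3])@T[:3,:3]; p=p@K.T; return p[:,:2]/p[:,2:]
H0=R.from_euler('y',-30,degrees=True).as_matrix()
def tray(p,P): return np.atleast_2d(P)@rz(p[2]).T+[p[0],p[1],0]
def hold(p,P): return np.atleast_2d(P)@(rz(p[2])@H0).T+[p[0],p[1],.15]
if __name__=='__main__':
    c=lambda x,y:(x,y,.016)
    obs=[('scene',c(-.1,-.105),(321.3,240.4)),('scene',c(-.1,.105),(365.3,201.9)),('scene',c(.1,.105),(419.4,235.3)),('scene',c(.1,-.105),(376.2,278.4)),
     ('side',c(.1,.105),(191.9,325.7)),('side',c(-.1,.105),(256.4,365.4)),('side',c(-.1,-.105),(305.7,300.5)),('side',c(.1,-.105),(243.6,267))]
    f=lambda p:np.concatenate([(pj(n,tray(p,P))-uv).ravel() for n,P,uv in obs])
    s=least_squares(f,[.6,0,0]);print('tray',s.x,np.round(f(s.x),1))
    bo=[('scene',-.08,(339.4,226.6)),('scene',.086,(385.4,256)),('side',-.08,(285.7,303.3)),('side',.086,(234.3,275.7))]
    fb=lambda p:np.concatenate([(pj(n,tray(p,[x,0,.045]))-uv).ravel() for n,x,uv in bo])
    b=least_squares(fb,s.x);print('barrel',b.x,np.round(fb(b.x),1),'in tray',(rz(s.x[2]).T@np.r_[b.x[:2]-s.x[:2],0]))
    def g(p): 
        q=lambda r,x:(x,.044-r*np.cos(p[3]),.031+r*np.sin(p[3]))
        o=[('scene',q(.096,.005),(273.5,233.1)),('scene',q(.08,-.012),(269.8,239.5)),
         ('side',(.024,-.052,.02),(332.8,161.3)),('side',(.024,.052,.02),(314.1,188.8)),('side',(.114,-.052,.02),(307.8,138.8)),('side',(.114,.052,.02),(289.7,166.3))]
        return np.concatenate([(pj(n,hold(p,P))-uv).ravel() for n,P,uv in o])
    h=least_squares(g,[.55,-.3,0,1.6]);print('hold',h.x,np.round(g(h.x),1))
E
python3 fit.py
```

```text
tray [0.47604446 0.19645638 0.10117349] [-1.2 -1.3 -0.6 -1.5  0.4 -2.5  0.4 -1.7 -1.5 -1.9 -0.5 -1.1  0.6 -1.3
  0.  -1.1]
barrel [0.48368503 0.14466898 0.09512799] [-1.  -0.8  0.4  0.3  0.5  0.7 -1.1 -1.2] in tray [ 0.00237092 -0.05229429  0.        ]
hold [ 0.51808404 -0.17396963  0.16957264  1.68148475] [-1.9 -1.5 -0.5 -2.2 -0.2  1.   0.  -3.2 -0.7  1.7 -2.4 -3.3]
```

```bash
python3 -m crank '[{"dz":0.03},{"dz":0.06},{"dz":0.09},{"dz":0.12},{"dz":0.14}]'
python3 -m crank '[{"dx":0.025,"dy":0.025},{"dx":0.05,"dy":0.05},{"dx":0.075,"dy":0.075},{"dx":0.1,"dy":0.1},{"dx":0.12,"dy":0.12}]'
python3 -m crank '[{"dx":0.02,"dy":0.03},{"dx":0.04,"dy":0.06},{"dx":0.06,"dy":0.09},{"dx":0.08,"dy":0.12},{"dx":0.1,"dy":0.15}]'
python3 -m crank '[{"dx":0.01,"dy":0.03},{"dx":0.02,"dy":0.06},{"dx":0.03,"dy":0.09},{"dx":0.04,"dy":0.12},{"dx":0.05,"dy":0.15}]'
python3 -m crank '[{"dy":0.03},{"dy":0.06},{"dy":0.09},{"dy":0.12},{"dy":0.15}]'
```

```text
invalid input at $[0]: expected keys dx, dy, dz, twist, grip
invalid input at $[0]: expected keys dx, dy, dz, twist, grip
invalid input at $[0]: expected keys dx, dy, dz, twist, grip
invalid input at $[0]: expected keys dx, dy, dz, twist, grip
invalid input at $[0]: expected keys dx, dy, dz, twist, grip
```

```bash
python3 -m crank '[{"dx":0,"dy":0,"dz":0.03,"twist":0,"grip":1},{"dx":0,"dy":0,"dz":0.06,"twist":0,"grip":1},{"dx":0,"dy":0,"dz":0.09,"twist":0,"grip":1},{"dx":0,"dy":0,"dz":0.12,"twist":0,"grip":1},{"dx":0,"dy":0,"dz":0.14,"twist":0,"grip":1}]'
python3 -m crank '[{"dx":0.025,"dy":0.025,"dz":0,"twist":-2,"grip":1},{"dx":0.05,"dy":0.05,"dz":0,"twist":-4,"grip":1},{"dx":0.075,"dy":0.075,"dz":0,"twist":-6,"grip":1},{"dx":0.1,"dy":0.1,"dz":0,"twist":-8,"grip":1},{"dx":0.12,"dy":0.12,"dz":0,"twist":-9.3,"grip":1}]'
python3 -m crank '[{"dx":0.02,"dy":0.03,"dz":0,"twist":0,"grip":1},{"dx":0.04,"dy":0.06,"dz":0,"twist":0,"grip":1},{"dx":0.06,"dy":0.09,"dz":0,"twist":0,"grip":1},{"dx":0.08,"dy":0.12,"dz":0,"twist":0,"grip":1},{"dx":0.1,"dy":0.15,"dz":0,"twist":0,"grip":1}]'
python3 -m crank '[{"dx":0.01,"dy":0.03,"dz":0,"twist":0,"grip":1},{"dx":0.02,"dy":0.06,"dz":0,"twist":0,"grip":1},{"dx":0.03,"dy":0.09,"dz":0,"twist":0,"grip":1},{"dx":0.04,"dy":0.12,"dz":0,"twist":0,"grip":1},{"dx":0.05,"dy":0.15,"dz":0,"twist":0,"grip":1}]'
python3 -m crank '[{"dx":0,"dy":0.03,"dz":0,"twist":0,"grip":1},{"dx":0,"dy":0.06,"dz":0,"twist":0,"grip":1},{"dx":0,"dy":0.09,"dz":0,"twist":0,"grip":1},{"dx":0,"dy":0.12,"dz":0,"twist":0,"grip":1},{"dx":0,"dy":0.15,"dz":0,"twist":0,"grip":1}]'
```

```text
t: 0.52
eef_pos: [0.1739, -0.6525, 0.3696]
ee_rot: [-3.139, -0.0, -2.881]
force: [-0.2, -0.8, 0.7]
width: 0.0876
gripper_force: 0.0
t: 0.93
eef_pos: [0.2952, -0.5303, 0.3663]
ee_rot: [3.141, 0.0, -3.045]
force: [0.1, -0.7, -0.3]
width: 0.0876
gripper_force: 0.0
t: 1.35
eef_pos: [0.3945, -0.3804, 0.3663]
ee_rot: [3.141, -0.0, -3.043]
force: [0.1, 1.1, -0.3]
width: 0.0876
gripper_force: 0.0
t: 1.77
eef_pos: [0.444, -0.2305, 0.3664]
ee_rot: [3.141, -0.0, -3.043]
force: [0.3, 0.2, 0.4]
width: 0.0879
gripper_force: 0.0
t: 2.18
eef_pos: [0.4435, -0.0808, 0.3664]
ee_rot: [3.141, -0.0, -3.043]
force: [0.4, -0.7, -0.6]
width: 0.0878
gripper_force: 0.0
```

Run:
```python
from h import *
im=shot('wrist','w1.png')
from fit import tray,hold
for P in [tray([.4837,.1447,.095],[[-.08,0,.045],[.08,0,.045]]),hold([.518,-.174,.1696],[[0,-.052,.024],[0,.052,.024],[-.106,-.034,-.01],[-.106,.034,-.01],[-.006,.053,.11]])]: print(proj('wrist',P).round(0).tolist())
```

```text
[[490.0, 185.0], [476.0, 300.0]]
[[166.0, 272.0], [269.0, 265.0], [199.0, 187.0], [257.0, 183.0], [251.0, 235.0]]
```

View pics/w1.png

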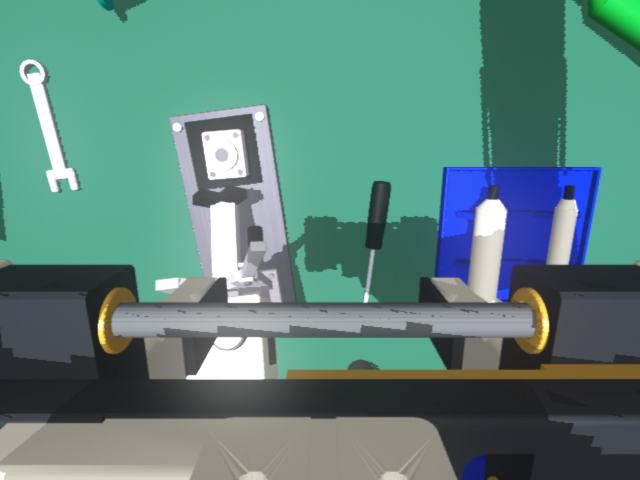

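The wrist view shows the thick barrel's tip end at (493,186), 3 px from the prediction. The cradle is at about (220,197), roughly 10 px from the prediction, so I need a better look at the holder.

```bash
python3 -m crank '[{"dx":0.03,"dy":-0.01,"dz":-0.01,"twist":0,"grip":1},{"dx":0.06,"dy":-0.02,"dz":-0.02,"twist":0,"grip":1},{"dx":0.09,"dy":-0.03,"dz":-0.03,"twist":0,"grip":1},{"dx":0.11,"dy":-0.03,"dz":-0.03,"twist":0,"grip":1},{"dx":0.11,"dy":-0.03,"dz":-0.03,"twist":0,"grip":1}]'
python3 - <<'E'
from h import *
im=shot('wrist','w2.png'); s=arm.get_state(); print(s['eef_pos'],s['ee_rot'])
np.save('w2cam.npy',cam('wrist')[1])
cv2.imwrite('pics/w2c.png',cv2.resize(im[20:290,90:450],(800,600),interpolation=3))
E
```

```text
t: 2.65
eef_pos: [0.5564, -0.1125, 0.3336]
ee_rot: [-3.141, -0.004, -3.044]
force: [-0.3, -0.9, -0.5]
width: 0.0878
gripper_force: 0.0
[ 0.55498949 -0.11233329  0.33436104] [ 3.1415392  -0.00381541 -3.04376648]
```

View pics/w2c.png

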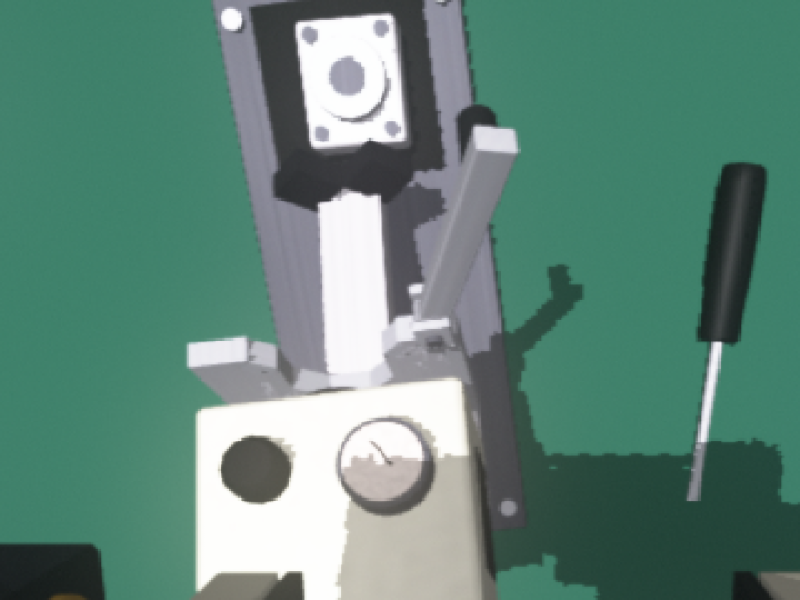

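```bash
cat > fit2.py <<'E'
from fit import *
Tw=np.load('w2cam.npy'); cams['w2']=(cam('wrist')[0],Tw)
def g(p):
    q=lambda r,x:(x,.044-r*np.cos(p[3]),.031+r*np.sin(p[3]))
    c=lambda u,v:(90+u/2.222,20+v/2.222)
    o=[('w2',(.024,-.052,.02),c(197,410)),('w2',(.024,.052,.02),c(463,378)),('w2',(0,-.052,.024),c(188,345)),('w2',(.01,-.052,.024),c(188,368)),
     ('w2',q(.096,.005),c(494,141)),('w2',(-.1,0,-.036),c(350,203)),
     ('scene',q(.096,.005),(273.5,233.1)),('scene',q(.08,-.012),(269.8,239.5)),
     ('side',(.024,-.052,.02),(332.8,161.3)),('side',(.024,.052,.02),(314.1,188.8)),('side',(.114,-.052,.02),(307.8,138.8)),('side',(.114,.052,.02),(289.7,166.3))]
    return np.concatenate([(pj(n,hold(p,P))-uv).ravel()*(1 if n=='w2' else .6) for n,P,uv in o])
h=least_squares(g,[.518,-.174,.17,1.6],loss='soft_l1')
if __name__=='__main__':
    print('hold',h.x,np.round(g(h.x),1).reshape(-1,2).tolist()); J=h.jac
    for n,P in [('gate mouth mid',(5e-3,0,.024)),('origin@home',(-.066,0,0)),('tip grip',(-.141,0,0)),('knob',(-.006,.044-.08*np.cos(h.x[3]),.031+.08*np.sin(h.x[3])))]: print(n,hold(h.x,P).round(4))
E
python3 fit2.py
```

```text
hold [ 0.52510071 -0.18793027  0.22025765  1.89646851] [[-1.2, -1.2], [0.0, -1.8], [0.9, 0.5], [0.8, 0.8], [-0.1, 0.7], [-0.2, -1.1], [-0.1, -0.1], [0.1, -0.1], [-0.1, -1.7], [1.2, -4.1], [-0.7, -0.7], [-0.6, -3.5]]
gate mouth mid [[ 0.5176 -0.1896  0.1733]]
origin@home [[ 0.4693 -0.2004  0.117 ]]
tip grip [[ 0.4059 -0.2146  0.0795]]
knob [[ 0.4527 -0.1328  0.2395]]
```

```bash
python3 -m crank '[{"dx":0,"dy":0.03,"dz":0,"twist":0,"grip":1},{"dx":-0.01,"dy":0.06,"dz":0,"twist":0,"grip":1},{"dx":-0.02,"dy":0.09,"dz":0,"twist":0,"grip":1},{"dx":-0.03,"dy":0.12,"dz":0,"twist":0,"grip":1},{"dx":-0.04,"dy":0.15,"dz":0,"twist":0,"grip":1}]'
python3 -m crank '[{"dx":0,"dy":0.03,"dz":-0.02,"twist":0,"grip":1},{"dx":0,"dy":0.06,"dz":-0.04,"twist":0,"grip":1},{"dx":0,"dy":0.09,"dz":-0.06,"twist":0,"grip":1},{"dx":0,"dy":0.11,"dz":-0.08,"twist":0,"grip":1},{"dx":0,"dy":0.11,"dz":-0.08,"twist":0,"grip":1}]'
python3 - <<'E'
from h import *
im=shot('wrist','w3.png'); s=arm.get_state(); print(s['eef_pos'],s['ee_rot'])
np.save('w3cam.npy',cam('wrist')[1])
from fit import tray
print(proj('wrist',tray([.4837,.1447,.095],[[-.08,0,.045],[-.062,0,.045],[0,0,.045]])))
cv2.imwrite('pics/w3c.png',cv2.resize(im[40:310,170:530],(800,600),interpolation=3))
E
```

```text
t: 3.12
eef_pos: [0.5127, 0.0388, 0.3369]
ee_rot: [3.141, 0.0, -3.043]
force: [1.0, 0.4, -0.5]
width: 0.0875
gripper_force: 0.0
t: 3.53
eef_pos: [0.5115, 0.15, 0.2527]
ee_rot: [-3.141, -0.005, -3.041]
force: [-0.3, -0.6, -0.8]
width: 0.0876
gripper_force: 0.0
[0.51228095 0.14872652 0.25472014] [-3.14024244 -0.00339218 -3.04054719]
[[321.12645048 100.32699434]
 [321.03631085 120.51714093]
 [320.74266485 186.29016513]]
```

View pics/w3c.png

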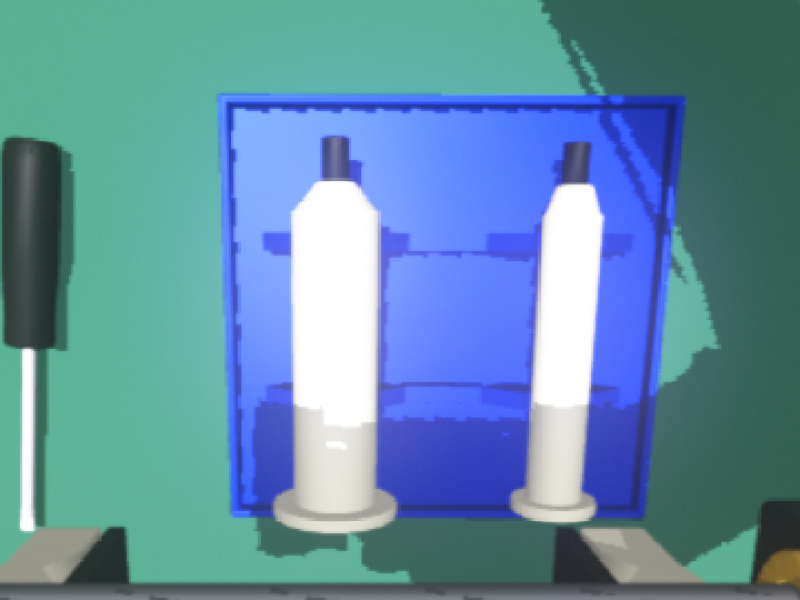

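The tip is at crop (335,137–181), which matches the prediction to about 1 mm. I'll grip it by the black tip, because with a vertical tool the gripper body must stay clear of the open gate.

```bash
python3 -m crank '[{"dx":-0.025,"dy":-0.003,"dz":-0.03,"twist":0,"grip":1},{"dx":-0.05,"dy":-0.006,"dz":-0.06,"twist":0,"grip":1},{"dx":-0.075,"dy":-0.009,"dz":-0.09,"twist":0,"grip":1},{"dx":-0.1,"dy":-0.0115,"dz":-0.12,"twist":0,"grip":1},{"dx":-0.102,"dy":-0.0115,"dz":-0.135,"twist":0,"grip":1}]'
python3 -m crank '[{"dx":0,"dy":0,"dz":-0.02,"twist":0,"grip":1},{"dx":0,"dy":0,"dz":-0.04,"twist":0,"grip":1},{"dx":0,"dy":0,"dz":-0.06,"twist":0,"grip":1},{"dx":0,"dy":0,"dz":-0.075,"twist":0,"grip":1},{"dx":0,"dy":0,"dz":-0.08,"twist":0,"grip":1}]'
python3 -m crank '[{"dx":0,"dy":0,"dz":0,"twist":0,"grip":1},{"dx":0,"dy":0,"dz":0,"twist":0,"grip":1},{"dx":0,"dy":0,"dz":0,"twist":0,"grip":1},{"dx":0,"dy":0,"dz":0,"twist":0,"grip":1},{"dx":0,"dy":0,"dz":0,"twist":0,"grip":1}]'
```

```text
t: 4.0
eef_pos: [0.4072, 0.1332, 0.1196]
ee_rot: [-3.141, -0.003, -3.044]
force: [-0.6, -1.5, -0.9]
width: 0.0875
gripper_force: 0.0
t: 4.42
eef_pos: [0.4115, 0.1353, 0.0408]
ee_rot: [-3.141, -0.001, -3.044]
force: [-1.0, -0.5, 0.1]
width: 0.0873
gripper_force: 0.0
t: 4.83
eef_pos: [0.4125, 0.1367, 0.0424]
ee_rot: [3.141, 0.001, -3.043]
force: [0.3, -0.2, 0.6]
width: 0.0877
gripper_force: 0.0
```

```bash
python3 -m crank '[{"dx":-0.003,"dy":0.001,"dz":-0.008,"twist":0,"grip":1},{"dx":-0.003,"dy":0.001,"dz":-0.008,"twist":0,"grip":0.3},{"dx":-0.003,"dy":0.001,"dz":-0.008,"twist":0,"grip":-0.3},{"dx":-0.003,"dy":0.001,"dz":-0.008,"twist":0,"grip":-0.6},{"dx":-0.003,"dy":0.001,"dz":-0.008,"twist":0,"grip":-1}]' 8
python3 -m crank '[{"dx":0,"dy":0,"dz":0,"twist":0,"grip":-1},{"dx":0,"dy":0,"dz":0,"twist":0,"grip":-1},{"dx":0,"dy":0,"dz":0,"twist":0,"grip":-1},{"dx":0,"dy":0,"dz":0,"twist":0,"grip":-1},{"dx":0,"dy":0,"dz":0,"twist":0,"grip":-1}]' 8
```

```text
t: 5.25
eef_pos: [0.409, 0.1374, 0.0336]
ee_rot: [-3.141, -0.0, -3.043]
force: [0.2, 0.2, 0.0]
width: 0.0665
gripper_force: 0.0
t: 5.67
eef_pos: [0.4091, 0.1373, 0.0336]
ee_rot: [3.142, 0.0, -3.043]
force: [-0.2, -0.5, -0.2]
width: 0.0332
gripper_force: 0.0
```

```bash
python3 -m crank '[{"dx":0,"dy":0,"dz":0,"twist":0,"grip":-1},{"dx":0,"dy":0,"dz":0,"twist":0,"grip":-1},{"dx":0,"dy":0,"dz":0,"twist":0,"grip":-1},{"dx":0,"dy":0,"dz":0,"twist":0,"grip":-1},{"dx":0,"dy":0,"dz":0,"twist":0,"grip":-1}]' 8
python3 -m crank '[{"dx":0,"dy":0,"dz":-0.001,"twist":0,"grip":-1},{"dx":0,"dy":0,"dz":-0.002,"twist":0,"grip":-1},{"dx":0,"dy":0,"dz":-0.003,"twist":0,"grip":-1},{"dx":0,"dy":0,"dz":-0.004,"twist":0,"grip":-1},{"dx":0,"dy":0,"dz":-0.005,"twist":0,"grip":-1}]' 8
```

```text
t: 6.08
eef_pos: [0.409, 0.1373, 0.0336]
ee_rot: [-3.141, -0.0, -3.043]
force: [0.3, 0.2, 1.3]
width: 0.0118
gripper_force: 8.0
t: 6.5
eef_pos: [0.4085, 0.137, 0.0284]
ee_rot: [-3.141, -0.001, -3.043]
force: [-4.4, -0.1, 5.2]
width: 0.0112
gripper_force: 8.0
```

```bash
python3 -m crank '[{"dx":-0.0003,"dy":0,"dz":-0.0015,"twist":0,"grip":-1},{"dx":-0.0006,"dy":0,"dz":-0.003,"twist":0,"grip":-1},{"dx":-0.001,"dy":0,"dz":-0.0045,"twist":0,"grip":-1},{"dx":-0.0013,"dy":0,"dz":-0.006,"twist":0,"grip":-1},{"dx":-0.0015,"dy":0,"dz":-0.0075,"twist":0,"grip":-1}]' 8
python3 -m crank '[{"dx":-0.0003,"dy":0,"dz":-0.0015,"twist":0,"grip":-1},{"dx":-0.0005,"dy":0,"dz":-0.003,"twist":0,"grip":-1},{"dx":-0.0005,"dy":0,"dz":-0.0045,"twist":0,"grip":-1},{"dx":-0.0005,"dy":0,"dz":-0.006,"twist":0,"grip":-1},{"dx":-0.0005,"dy":0,"dz":-0.007,"twist":0,"grip":-1}]' 8
python3 - <<'E'
from h import *
a=shot('scene');b=shot('side');w=shot('wrist','w4.png')
A=cv2.resize(a[185:285,310:430],(400,333),interpolation=3)
B=cv2.resize(b[245:345,195:315],(400,333),interpolation=3)
cv2.imwrite('pics/p4.png',np.hstack([A,B]))
E
```

```text
t: 6.92
eef_pos: [0.4077, 0.1374, 0.021]
ee_rot: [3.141, 0.0, -3.043]
force: [-1.1, -1.5, 3.7]
width: 0.0117
gripper_force: 8.0
t: 7.33
eef_pos: [0.4069, 0.1373, 0.0139]
ee_rot: [-3.141, -0.0, -3.043]
force: [-2.3, -1.5, 6.6]
width: 0.0117
gripper_force: 10.4
```

View pics/p4.png

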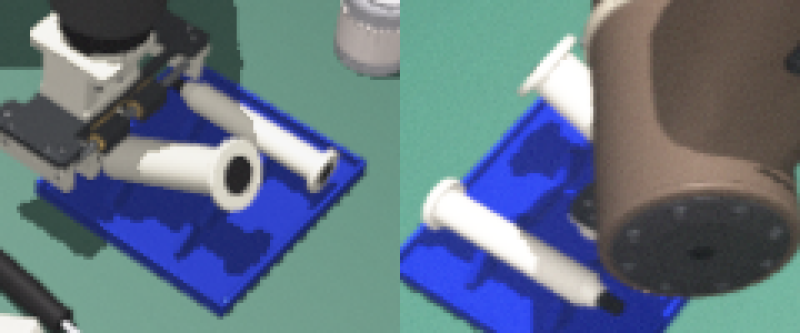

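```bash
cat > tri.py <<'E'
from h import *
from scipy.optimize import least_squares
def tri(a,b): 
    f=lambda P:np.r_[proj('scene',P)[0]-a,proj('side',P)[0]-b]
    r=least_squares(f,[.5,0,.1]); return r.x,np.round(f(r.x),1)
E
python3 - <<'E'
from tri import *
P,r=tri((381.1,237.5),(240,264.5)); print(P,r); s=arm.get_state()['eef_pos']; d=P-s; print(d,np.degrees(np.arctan2(d[2]-.011,np.hypot(d[0],d[1]))),np.linalg.norm(d-[0,0,.011]))
E
```

```text
[0.54295542 0.14837776 0.10310387] [-1.3  0.1 -1.2 -0. ]
[0.13615023 0.01115304 0.08919476] 29.787241916560376 0.15740297465159656
```

The barrel is tilted about 29.8° in the tips (flange at scene (381,237), side (240,264)). Now I'll clamp hard and lift.

```bash
python3 -m crank '[{"dx":0,"dy":0,"dz":0,"twist":0,"grip":-1},{"dx":0,"dy":0,"dz":0,"twist":0,"grip":-1},{"dx":0,"dy":0,"dz":0,"twist":0,"grip":-1},{"dx":0,"dy":0,"dz":0,"twist":0,"grip":-1},{"dx":0,"dy":0,"dz":0,"twist":0,"grip":-1}]' 60
python3 -m crank '[{"dx":0,"dy":0,"dz":0.004,"twist":0,"grip":-1},{"dx":0,"dy":0,"dz":0.01,"twist":0,"grip":-1},{"dx":0,"dy":0,"dz":0.02,"twist":0,"grip":-1},{"dx":0,"dy":0,"dz":0.03,"twist":0,"grip":-1},{"dx":0,"dy":0,"dz":0.04,"twist":0,"grip":-1}]' 60
python3 -m crank '[{"dx":0,"dy":0,"dz":0.02,"twist":0,"grip":-1},{"dx":0,"dy":0,"dz":0.04,"twist":0,"grip":-1},{"dx":0,"dy":0,"dz":0.06,"twist":0,"grip":-1},{"dx":0,"dy":0,"dz":0.08,"twist":0,"grip":-1},{"dx":0,"dy":0,"dz":0.1,"twist":0,"grip":-1}]' 60
python3 - <<'E'
from h import *
a=shot('scene');b=shot('side');print(arm.get_state()['moment'])
A=cv2.resize(a[135:255,310:430],(400,400),interpolation=3)
B=cv2.resize(b[180:300,195:315],(400,400),interpolation=3)
cv2.imwrite('pics/p5.png',np.hstack([A,B]))
E
```

```text
t: 7.9
eef_pos: [0.4068, 0.1372, 0.014]
ee_rot: [-3.141, -0.0, -3.043]
force: [-2.2, -1.8, 5.1]
width: 0.0107
gripper_force: 59.5
t: 8.32
eef_pos: [0.407, 0.1374, 0.0547]
ee_rot: [3.142, -0.0, -3.043]
force: [-0.5, 0.6, -1.8]
width: 0.01
gripper_force: 60.4
t: 8.73
eef_pos: [0.4068, 0.1373, 0.1554]
ee_rot: [3.141, 0.0, -3.043]
force: [0.2, 0.4, -0.8]
width: 0.01
gripper_force: 60.6
[0.02296623 0.06135102 0.02546919]
```

View pics/p5.png

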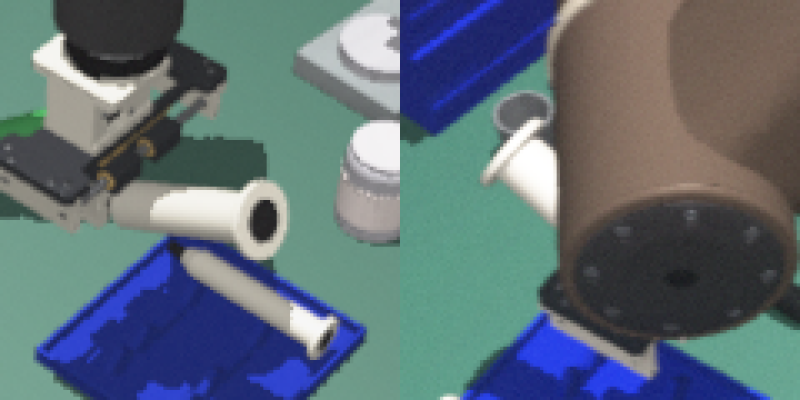

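Run:
```python
from tri import *
P,r=tri((389.2,201.3),(228.3,225.6)); print(P,r); s=arm.get_state()['eef_pos']; d=P-s; print(d,np.degrees(np.arctan2(d[2]-.011,np.hypot(d[0],d[1]))),np.linalg.norm(d-[0,0,.011]),np.arctan2(d[1],d[0]))
```

```text
[0.55016749 0.14971958 0.24069089] [-0.3  0.  -0.3 -0. ]
[0.14155538 0.01109989 0.08326721] 26.974282835686076 0.1593225738422051 0.0782536164747352
```

Tilt after the lift is about 27°, which should be within what the slot can correct. Transit above the gate.

```bash
python3 -m crank '[{"dx":0,"dy":0,"dz":0.03,"twist":0,"grip":-1},{"dx":0,"dy":0,"dz":0.06,"twist":0,"grip":-1},{"dx":0,"dy":0,"dz":0.09,"twist":0,"grip":-1},{"dx":0.005,"dy":0,"dz":0.12,"twist":0,"grip":-1},{"dx":0.01,"dy":-0.01,"dz":0.145,"twist":0,"grip":-1}]' 60
python3 -m crank '[{"dx":0.002,"dy":-0.025,"dz":0,"twist":1,"grip":-1},{"dx":0.004,"dy":-0.05,"dz":0,"twist":2,"grip":-1},{"dx":0.006,"dy":-0.075,"dz":0,"twist":3,"grip":-1},{"dx":0.008,"dy":-0.1,"dz":0,"twist":4,"grip":-1},{"dx":0.01,"dy":-0.125,"dz":0,"twist":5,"grip":-1}]' 60
python3 -m crank '[{"dx":0,"dy":-0.025,"dz":0,"twist":1,"grip":-1},{"dx":0,"dy":-0.05,"dz":0,"twist":2,"grip":-1},{"dx":-0.005,"dy":-0.075,"dz":0,"twist":2,"grip":-1},{"dx":-0.01,"dy":-0.1,"dz":0,"twist":2,"grip":-1},{"dx":-0.02,"dy":-0.125,"dz":0,"twist":2,"grip":-1}]' 60
python3 -m crank '[{"dx":-0.01,"dy":-0.025,"dz":0,"twist":0,"grip":-1},{"dx":-0.02,"dy":-0.05,"dz":0,"twist":0,"grip":-1},{"dx":-0.03,"dy":-0.075,"dz":0,"twist":0,"grip":-1},{"dx":-0.04,"dy":-0.1,"dz":0,"twist":0,"grip":-1},{"dx":-0.04,"dy":-0.1,"dz":0,"twist":0,"grip":-1}]' 60
python3 - <<'E'
from h import *
from fit2 import h,hold
a=shot('scene','s6.png');b=shot('side','d6.png');s=arm.get_state();print(s['eef_pos'])
for P in [(-.1405,0,0),(-.1405,0,.08)]:print(hold(h.x,P)-[0,0,.011])
A=cv2.resize(a[170:320,200:350],(400,400),interpolation=3)
B=cv2.resize(b[90:240,250:400],(400,400),interpolation=3)
cv2.imwrite('pics/p6.png',np.hstack([A,B]))
E
```

```text
t: 9.25
eef_pos: [0.4171, 0.1281, 0.301]
ee_rot: [3.14, 0.001, -3.042]
force: [1.0, 0.5, -1.0]
width: 0.0104
gripper_force: 61.4
t: 9.67
eef_pos: [0.4265, 0.0013, 0.2987]
ee_rot: [3.141, -0.0, -2.955]
force: [0.7, -0.0, -2.1]
width: 0.0103
gripper_force: 61.4
t: 10.08
eef_pos: [0.4067, -0.1237, 0.2984]
ee_rot: [3.141, -0.001, -2.921]
force: [0.7, -0.5, -1.6]
width: 0.0102
gripper_force: 61.4
t: 10.5
eef_pos: [0.3651, -0.2252, 0.2985]
ee_rot: [3.141, -0.001, -2.924]
force: [0.4, 0.0, -1.7]
width: 0.01
gripper_force: 61.3
[ 0.36630443 -0.2231825   0.29850307]
[[ 0.4063637 -0.2145143  0.06875  ]]
[[ 0.36733005 -0.22325354  0.13803203]]
```

View pics/p6.png

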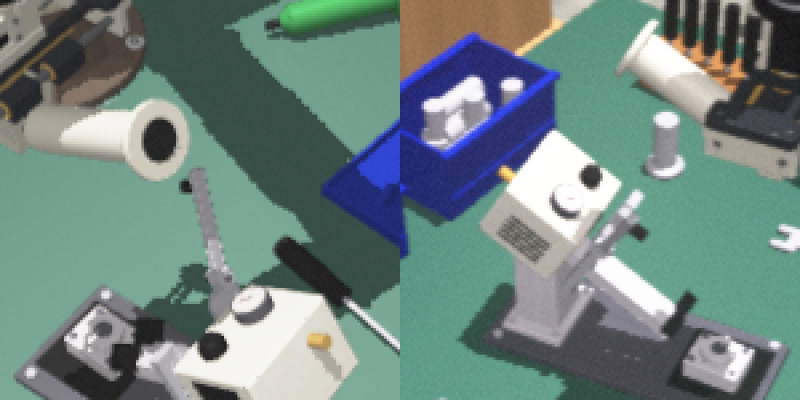

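The barrel is held and rises towards the flange: scene (260,222), side (339,108). The gate and surroundings look clear. Check the tilt.

Run:
```python
from tri import *
P,r=tri((260,221.75),(338.9,107.6)); print(P,r); s=arm.get_state()['eef_pos']; d=P-s; print(d,np.degrees(np.arctan2(d[2]-.011,np.hypot(d[0],d[1]))),np.linalg.norm(d-[0,0,.011]),np.arctan2(d[1],d[0]))
```

```text
[ 0.50279448 -0.19357909  0.38190199] [-0.8 -0.1 -1.   0.2]
[0.13649005 0.02960341 0.08339892] 27.40136975675003 0.15731338375314052 0.213582501874607
```

Run:
```python
from h import *
from fit2 import h,rz,H0,hold
p=h.x; inv=lambda P:(np.array(P)-[p[0],p[1],.15])@(rz(p[2])@H0)
s=arm.get_state()['eef_pos']; print('now',s,inv([.5028,-.1936,.3819]),inv(s+[0,0,.011]))
print('axis z',(rz(p[2])@H0)[:,2],'x',(rz(p[2])@H0)[:,0])
for z in (.1,.08,.03,.01,0): print(z,(hold(p,(-.1385,0,z))[0]-[0,0,.011]-s).round(4))
```

```text
now [ 0.36630443 -0.2231825   0.29850307] [ 0.09603083 -0.00066047  0.21233163] [-0.0611178   0.0002934   0.21946465]
axis z [-0.48792059 -0.10924053  0.8660254 ] x [0.84510326 0.18921015 0.5       ]
0.1 [-0.007  -0.0019 -0.1422]
0.08 [ 0.0027  0.0003 -0.1595]
0.03 [ 0.0271  0.0058 -0.2028]
0.01 [ 0.0369  0.008  -0.2201]
0 [ 0.0417  0.009  -0.2288]
```

```bash
python3 -m crank '[{"dx":0,"dy":0,"dz":-0.02,"twist":0,"grip":-1},{"dx":0,"dy":0,"dz":-0.04,"twist":0,"grip":-1},{"dx":0,"dy":0,"dz":-0.06,"twist":0,"grip":-1},{"dx":0,"dy":0,"dz":-0.08,"twist":0,"grip":-1},{"dx":0,"dy":0,"dz":-0.1,"twist":0,"grip":-1}]' 60
python3 -m crank '[{"dx":0.001,"dy":0,"dz":-0.02,"twist":0,"grip":-1},{"dx":0.002,"dy":0,"dz":-0.04,"twist":0,"grip":-1},{"dx":0.003,"dy":0,"dz":-0.055,"twist":0,"grip":-1},{"dx":0.003,"dy":0,"dz":-0.06,"twist":0,"grip":-1},{"dx":0.003,"dy":0,"dz":-0.06,"twist":0,"grip":-1}]' 60
python3 - <<'E'
from h import *
from fit2 import h,rz,H0,hold
p=h.x
s=arm.get_state()['eef_pos'];print(arm.get_state()['force'],arm.get_state()['ee_rot'])
for z in (.08,.06,.04,.03,.02,.01,0): print(z,(hold(p,(-.1385,0,z))[0]-[0,0,.011]-s).round(4))
a=shot('scene','s7.png');b=shot('side','d7.png');w=shot('wrist','w7.png')
from fit import pj
P=hold(p,(.02,0,.073)); print(pj('scene',P),pj('side',P))
# dark hole of flange near the prediction
g=cv2.cvtColor(a,6); u,v=pj('scene',P)[0].astype(int); r=g[v-14:v+15,u-14:u+15]
n,l,st,c=cv2.connectedComponentsWithStats((r<60).astype(np.uint8)); print([(c[i]+[u-14,v-14],st[i,4]) for i in range(1,n)])
E
```

```text
t: 11.02
eef_pos: [0.3672, -0.2217, 0.198]
ee_rot: [3.141, 0.0, -2.92]
force: [0.2, -0.9, -0.8]
width: 0.01
gripper_force: 61.4
t: 11.43
eef_pos: [0.3695, -0.2218, 0.1379]
ee_rot: [3.14, -0.003, -2.92]
force: [-0.3, -0.6, -1.4]
width: 0.0102
gripper_force: 61.4
[-0.27472852 -0.61093887 -1.37786885] [ 3.14047643e+00 -2.68333377e-03 -2.91991344e+00]
0.08 [-0.0004 -0.001   0.0011]
0.06 [ 0.0093  0.0011 -0.0162]
0.04 [ 0.0191  0.0033 -0.0335]
0.03 [ 0.024   0.0044 -0.0422]
0.02 [ 0.0288  0.0055 -0.0508]
0.01 [ 0.0337  0.0066 -0.0595]
0 [ 0.0386  0.0077 -0.0682]
[[266.838692  272.5712875]] [[335.16737891 160.27868378]]
[(array([268.33, 273.21]), np.int32(100))]
```

```bash
python3 -m crank '[{"dx":0.004,"dy":0.0005,"dz":-0.008,"twist":0,"grip":-1},{"dx":0.009,"dy":0.001,"dz":-0.016,"twist":0,"grip":-1},{"dx":0.014,"dy":0.002,"dz":-0.025,"twist":0,"grip":-1},{"dx":0.019,"dy":0.003,"dz":-0.0335,"twist":0,"grip":-1},{"dx":0.019,"dy":0.003,"dz":-0.0335,"twist":0,"grip":-1}]' 60
python3 -m crank '[{"dx":0.0012,"dy":0.0003,"dz":-0.0022,"twist":0,"grip":-1},{"dx":0.0024,"dy":0.0006,"dz":-0.0044,"twist":0,"grip":-1},{"dx":0.0036,"dy":0.0009,"dz":-0.0066,"twist":0,"grip":-1},{"dx":0.0048,"dy":0.0011,"dz":-0.0087,"twist":0,"grip":-1},{"dx":0.0048,"dy":0.0011,"dz":-0.0087,"twist":0,"grip":-1}]' 60
python3 - <<'E'
from h import *
from fit2 import h,rz,H0,hold
s=arm.get_state()['eef_pos'];print(arm.get_state()['force'])
for z in (.03,.02,.01,0): print(z,(hold(h.x,(-.1385,0,z))[0]-[0,0,.011]-s).round(4))
E
```

```text
t: 12.0
eef_pos: [0.389, -0.2193, 0.1035]
ee_rot: [3.141, -0.003, -2.921]
force: [-0.6, -0.6, -1.4]
width: 0.0103
gripper_force: 61.4
t: 12.42
eef_pos: [0.3939, -0.2185, 0.0966]
ee_rot: [3.142, -0.0, -2.921]
force: [-0.4, -0.3, -1.6]
width: 0.0104
gripper_force: 61.4
[-0.43921805 -0.31819775 -1.64763903]
0.03 [-0.0005  0.0011 -0.0009]
0.02 [ 0.0044  0.0022 -0.0096]
0.01 [ 0.0093  0.0033 -0.0182]
0 [ 0.0142  0.0044 -0.0269]
```

```bash
python3 -m crank '[{"dx":0.001,"dy":0.0005,"dz":-0.0024,"twist":0,"grip":-1},{"dx":0.0022,"dy":0.001,"dz":-0.0048,"twist":0,"grip":-1},{"dx":0.0033,"dy":0.0016,"dz":-0.0072,"twist":0,"grip":-1},{"dx":0.0044,"dy":0.0022,"dz":-0.0096,"twist":0,"grip":-1},{"dx":0.0044,"dy":0.0022,"dz":-0.0096,"twist":0,"grip":-1}]' 60
python3 -m crank '[{"dx":0.0012,"dy":0.0003,"dz":-0.0022,"twist":0,"grip":-1},{"dx":0.0024,"dy":0.0006,"dz":-0.0044,"twist":0,"grip":-1},{"dx":0.0036,"dy":0.0008,"dz":-0.0066,"twist":0,"grip":-1},{"dx":0.0049,"dy":0.0011,"dz":-0.0087,"twist":0,"grip":-1},{"dx":0.0049,"dy":0.0011,"dz":-0.0087,"twist":0,"grip":-1}]' 60
python3 - <<'E'
from h import *
from fit2 import h,rz,H0,hold
s=arm.get_state()['eef_pos'];print(arm.get_state()['force'],arm.get_state()['moment'])
for z in (.01,.005,0,-.002): print(z,(hold(h.x,(-.1385,0,z))[0]-[0,0,.011]-s).round(4))
E
```

```text
t: 12.83
eef_pos: [0.3981, -0.2162, 0.0868]
ee_rot: [3.141, -0.001, -2.921]
force: [0.5, 0.5, -0.3]
width: 0.0102
gripper_force: 61.4
t: 13.25
eef_pos: [0.4032, -0.2152, 0.0781]
ee_rot: [3.141, -0.001, -2.921]
force: [-0.7, 0.6, -1.2]
width: 0.0103
gripper_force: 61.4
[-0.74692454  0.56695856 -1.18065143] [-0.02461374  0.12033567  0.01772929]
0.01 [ 0.     -0.      0.0003]
0.005 [ 0.0025  0.0005 -0.004 ]
0 [ 0.0049  0.0011 -0.0084]
-0.002 [ 0.0059  0.0013 -0.0101]
```

```bash
python3 -m crank '[{"dx":0.0006,"dy":0.0001,"dz":-0.001,"twist":0,"grip":-1},{"dx":0.0012,"dy":0.0002,"dz":-0.002,"twist":0,"grip":-1},{"dx":0.0018,"dy":0.0003,"dz":-0.003,"twist":0,"grip":-1},{"dx":0.0025,"dy":0.0005,"dz":-0.004,"twist":0,"grip":-1},{"dx":0.0025,"dy":0.0005,"dz":-0.004,"twist":0,"grip":-1}]' 60
python3 -m crank '[{"dx":0.0006,"dy":0.0001,"dz":-0.001,"twist":0,"grip":-1},{"dx":0.0012,"dy":0.0002,"dz":-0.002,"twist":0,"grip":-1},{"dx":0.0018,"dy":0.0003,"dz":-0.003,"twist":0,"grip":-1},{"dx":0.0024,"dy":0.0005,"dz":-0.004,"twist":0,"grip":-1},{"dx":0.0024,"dy":0.0005,"dz":-0.004,"twist":0,"grip":-1}]' 60
python3 - <<'E'
from h import *
from fit2 import h,rz,H0,hold
s=arm.get_state()['eef_pos'];print(arm.get_state()['force'],arm.get_state()['moment'])
for z in (.0,-.002): print(z,(hold(h.x,(-.1385,0,z))[0]-[0,0,.011]-s).round(4))
E
```

```text
t: 13.67
eef_pos: [0.4056, -0.2148, 0.0744]
ee_rot: [3.142, -0.0, -2.921]
force: [0.1, 0.6, 0.0]
width: 0.0104
gripper_force: 62.5
t: 14.08
eef_pos: [0.4077, -0.2149, 0.071]
ee_rot: [-3.141, -0.001, -2.92]
force: [-4.9, -3.7, 8.1]
width: 0.0104
gripper_force: 64.2
[-4.90756826 -3.652421    8.06190853] [-1.30974909  1.50776253 -0.0325129 ]
0.0 [ 0.0003  0.0007 -0.0012]
-0.002 [ 0.0013  0.001  -0.003 ]
```

```bash
python3 -m crank '[{"dx":0,"dy":-0.0005,"dz":0,"twist":0,"grip":-1},{"dx":0,"dy":-0.001,"dz":0,"twist":0,"grip":-1},{"dx":0,"dy":-0.001,"dz":0,"twist":0,"grip":-1},{"dx":0,"dy":-0.001,"dz":0,"twist":0,"grip":-1},{"dx":0,"dy":-0.001,"dz":0,"twist":0,"grip":-1}]' 8
python3 -m crank '[{"dx":0.0005,"dy":0,"dz":-0.001,"twist":0,"grip":-1},{"dx":0.001,"dy":0,"dz":-0.002,"twist":0,"grip":-1},{"dx":0.001,"dy":0,"dz":-0.002,"twist":0,"grip":-1},{"dx":0.001,"dy":0,"dz":-0.002,"twist":0,"grip":-1},{"dx":0.001,"dy":0,"dz":-0.002,"twist":0,"grip":-1}]' 8
python3 -m crank '[{"dx":0.0005,"dy":0,"dz":-0.001,"twist":0,"grip":-1},{"dx":0.001,"dy":0,"dz":-0.002,"twist":0,"grip":-1},{"dx":0.001,"dy":0,"dz":-0.002,"twist":0,"grip":-1},{"dx":0.001,"dy":0,"dz":-0.002,"twist":0,"grip":-1},{"dx":0.001,"dy":0,"dz":-0.002,"twist":0,"grip":-1}]' 8
```

```text
t: 14.5
eef_pos: [0.408, -0.2153, 0.0705]
ee_rot: [-3.142, -0.0, -2.921]
force: [-2.0, -2.3, 1.2]
width: 0.0116
gripper_force: 8.9
t: 14.92
eef_pos: [0.4085, -0.2157, 0.0687]
ee_rot: [-3.141, -0.001, -2.921]
force: [-3.7, -5.9, 4.2]
width: 0.0117
gripper_force: 9.0
t: 15.33
eef_pos: [0.4088, -0.2161, 0.0668]
ee_rot: [-3.141, -0.002, -2.921]
force: [-6.9, -7.9, 7.8]
width: 0.0117
gripper_force: 10.6
```

Sideways force is growing, so the cradle's V is pushing the nose to −y. I'll follow it.

```bash
python3 -m crank '[{"dx":0,"dy":-0.001,"dz":0,"twist":0,"grip":-1},{"dx":0,"dy":-0.002,"dz":0,"twist":0,"grip":-1},{"dx":0,"dy":-0.003,"dz":0,"twist":0,"grip":-1},{"dx":0,"dy":-0.003,"dz":0,"twist":0,"grip":-1},{"dx":0,"dy":-0.003,"dz":0,"twist":0,"grip":-1}]' 8
```

```text
t: 15.75
eef_pos: [0.4083, -0.2175, 0.0662]
ee_rot: [3.14, -0.003, -2.921]
force: [-6.4, 4.3, 7.8]
width: 0.0116
gripper_force: 9.2
```

```bash
python3 -m crank '[{"dx":0,"dy":0.001,"dz":0,"twist":0,"grip":-1},{"dx":0,"dy":0.001,"dz":0.0005,"twist":0,"grip":-1},{"dx":0,"dy":0.001,"dz":0.001,"twist":0,"grip":-1},{"dx":0,"dy":0.001,"dz":0.001,"twist":0,"grip":-1},{"dx":0,"dy":0.001,"dz":0.001,"twist":0,"grip":-1}]' 3
python3 -m crank '[{"dx":0,"dy":0,"dz":0,"twist":0,"grip":-0.7},{"dx":0,"dy":0,"dz":0,"twist":0,"grip":-0.6},{"dx":0,"dy":0,"dz":0,"twist":0,"grip":-0.5},{"dx":0,"dy":0,"dz":0,"twist":0,"grip":-0.2},{"dx":0,"dy":0,"dz":0,"twist":0,"grip":0}]'
python3 -m crank '[{"dx":0,"dy":0,"dz":0,"twist":0,"grip":0},{"dx":0,"dy":0,"dz":0,"twist":0,"grip":0},{"dx":0,"dy":0,"dz":0,"twist":0,"grip":0},{"dx":-0.01,"dy":-0.002,"dz":0,"twist":0,"grip":0},{"dx":-0.02,"dy":-0.004,"dz":0,"twist":0,"grip":0}]'
python3 -m crank '[{"dx":-0.005,"dy":-0.001,"dz":0.03,"twist":0,"grip":0},{"dx":-0.01,"dy":-0.002,"dz":0.06,"twist":0,"grip":0},{"dx":-0.01,"dy":-0.002,"dz":0.1,"twist":0,"grip":-0.5},{"dx":-0.01,"dy":-0.002,"dz":0.14,"twist":0,"grip":-1},{"dx":-0.01,"dy":-0.002,"dz":0.17,"twist":0,"grip":-1}]'
python3 - <<'E'
from h import *
from fit2 import h,hold,pj,rz,H0
p=h.x
a=shot('scene','s8.png');b=shot('side','d8.png')
d0=cv2.imread('pics/scene.png')
P=[hold(p,q)[0] for q in [(.02,0,0),(-.146,0,0),(-.116,0,.019),(-.05,0,.019),(.0,0,.019)]]
print('pred scene',pj('scene',P).round(1).tolist()); print('pred side',pj('side',P).round(1).tolist())
A=cv2.resize(a[215:325,205:340],(400,326),interpolation=3)
B=cv2.resize(b[130:240,275:410],(400,326),interpolation=3)
cv2.imwrite('pics/p8.png',np.hstack([A,B]))
# tip: black blob near the predicted tip; body centreline from white mask in side view
for n,im in(('scene',a),('side',b)):
    uv=pj(n,P[:2]); print(n,[im[int(v),int(u)].tolist() for u,v in np.linspace(uv[1],uv[0],9)])
E
```

```text
t: 16.17
eef_pos: [0.4085, -0.2171, 0.0672]
ee_rot: [3.141, -0.003, -2.921]
force: [-5.8, -0.7, 4.1]
width: 0.0121
gripper_force: 4.2
t: 16.58
eef_pos: [0.4109, -0.2172, 0.0677]
ee_rot: [-3.141, 0.001, -2.921]
force: [-0.1, -0.1, -0.1]
width: 0.0298
gripper_force: 0.0
t: 17.0
eef_pos: [0.3895, -0.2213, 0.0674]
ee_rot: [3.141, -0.0, -2.921]
force: [0.4, -0.2, -0.0]
width: 0.0437
gripper_force: 0.0
t: 17.42
eef_pos: [0.3791, -0.2237, 0.2408]
ee_rot: [-3.14, 0.002, -2.921]
force: [0.8, -0.4, -0.4]
width: 0.0288
gripper_force: 0.0
pred scene [[281.8, 297.2], [236.6, 288.2], [240.3, 283.9], [257.8, 287.2], [272.0, 289.8]]
pred side [[322.4, 174.7], [370.0, 212.4], [365.1, 202.4], [346.1, 187.3], [331.5, 175.8]]
scene [[50, 47, 49], [153, 164, 168], [153, 165, 169], [239, 244, 245], [239, 244, 245], [239, 244, 245], [240, 244, 245], [68, 69, 71], [47, 46, 47]]
side [[85, 81, 79], [169, 180, 186], [214, 224, 228], [211, 221, 227], [212, 222, 227], [253, 254, 254], [251, 253, 254], [143, 139, 143], [230, 235, 239]]
```

Barrel released and the tip and body pixels match the home pose. Next, go over the gate to its left side with closed fingers.

```bash
python3 -m crank '[{"dx":0,"dy":0,"dz":0.025,"twist":0,"grip":-1},{"dx":0,"dy":0,"dz":0.05,"twist":0,"grip":-1},{"dx":0,"dy":0,"dz":0.06,"twist":0,"grip":-1},{"dx":0.015,"dy":0.03,"dz":0.06,"twist":0,"grip":-1},{"dx":0.03,"dy":0.06,"dz":0.06,"twist":0,"grip":-1}]' 20
python3 -m crank '[{"dx":0.015,"dy":0.03,"dz":0,"twist":0,"grip":-1},{"dx":0.03,"dy":0.06,"dz":0,"twist":0,"grip":-1},{"dx":0.0335,"dy":0.07,"dz":0,"twist":0,"grip":-1},{"dx":0.0335,"dy":0.07,"dz":0,"twist":0,"grip":-1},{"dx":0.0335,"dy":0.07,"dz":0,"twist":0,"grip":-1}]' 20
python3 - <<'E'
from h import *
from fit2 import h,rz,H0
s=arm.get_state();d=rz(h.x[2]).T@(s['eef_pos']-[h.x[0],h.x[1],.15]);print(s['eef_pos'],s['width'],'holder-level frame',d)
E
```

```text
t: 17.93
eef_pos: [0.4092, -0.1636, 0.2979]
ee_rot: [3.142, 0.002, -2.925]
force: [0.3, -0.3, -0.2]
width: 0.0003
gripper_force: 0.0
t: 18.35
eef_pos: [0.4429, -0.093, 0.2969]
ee_rot: [3.141, -0.001, -2.919]
force: [-0.0, 0.4, -0.2]
width: 0.0007
gripper_force: 0.0
[ 0.44288117 -0.09298385  0.29686084] 0.0006845324618722949 holder-level frame [-0.05948922  0.11061604  0.14686084]
```

```bash
python3 -m crank '[{"dx":0,"dy":0,"dz":-0.02,"twist":0,"grip":-1},{"dx":0,"dy":0,"dz":-0.04,"twist":0,"grip":-1},{"dx":0,"dy":0,"dz":-0.06,"twist":0,"grip":-1},{"dx":0,"dy":0,"dz":-0.075,"twist":0,"grip":-1},{"dx":0,"dy":0,"dz":-0.075,"twist":0,"grip":-1}]' 20
python3 -m crank '[{"dx":0.002,"dy":-0.01,"dz":0,"twist":0,"grip":-1},{"dx":0.0045,"dy":-0.02,"dz":0,"twist":0,"grip":-1},{"dx":0.0067,"dy":-0.03,"dz":0,"twist":0,"grip":-1},{"dx":0.009,"dy":-0.04,"dz":0,"twist":0,"grip":-1},{"dx":0.011,"dy":-0.05,"dz":0,"twist":0,"grip":-1}]' 20
python3 -m crank '[{"dx":0.002,"dy":-0.01,"dz":0,"twist":0,"grip":-1},{"dx":0.0045,"dy":-0.02,"dz":0,"twist":0,"grip":-1},{"dx":0.0067,"dy":-0.03,"dz":0,"twist":0,"grip":-1},{"dx":0.009,"dy":-0.04,"dz":0,"twist":0,"grip":-1},{"dx":0.01,"dy":-0.045,"dz":0,"twist":0,"grip":-1}]' 20
python3 - <<'E'
from h import *
from fit2 import h,hold,pj
p=h.x; d=shot('scene'); b=shot('side'); o=cv2.imread('pics/s8.png')
K=lambda g,r,x:(x,.044-r*np.cos(g),.031+r*np.sin(g))
for g in (0,.3,.6,.9,1.2,1.9):
    u=pj('scene',hold(p,K(g,.08,-.012))).round(0)[0].astype(int); v=pj('side',hold(p,K(g,.08,-.012))).round(0)[0].astype(int)
    print(g,u,d[u[1],u[0]],o[u[1],u[0]],v,b[v[1],v[0]])
E
```

```text
t: 18.77
eef_pos: [0.4407, -0.0944, 0.2194]
ee_rot: [3.14, -0.005, -2.923]
force: [-0.5, -0.3, 0.1]
width: 0.0005
gripper_force: 0.0
t: 19.18
eef_pos: [0.4551, -0.1447, 0.2232]
ee_rot: [-3.141, 0.001, -2.922]
force: [-0.2, 0.0, 0.5]
width: 0.0003
gripper_force: 0.1
t: 19.6
eef_pos: [0.4648, -0.1896, 0.2224]
ee_rot: [-3.141, -0.0, -2.922]
force: [0.7, -0.4, -0.4]
width: 0.0002
gripper_force: 0.0
0 [256 296] [155 166 169] [220 230 232] [343 168] [155 164 169]
0.3 [252 287] [212 222 225] [138 148 152] [346 164] [124 127 131]
0.6 [250 277] [152 170 124] [151 168 123] [349 162] [84 87 86]
0.9 [251 266] [152 169 124] [150 166 122] [350 162] [132 141 143]
1.2 [255 255] [58 82 96] [148 166 120] [349 165] [172 182 188]
1.9 [270 239] [46 44 42] [36 36 36] [340 178] [154 177 120]
```

```bash
python3 -m crank '[{"dx":0,"dy":0,"dz":0.025,"twist":0,"grip":-1},{"dx":0,"dy":0,"dz":0.05,"twist":0,"grip":-1},{"dx":0,"dy":0,"dz":0.08,"twist":0,"grip":-1},{"dx":0,"dy":-0.02,"dz":0.1,"twist":0,"grip":-1},{"dx":0,"dy":-0.045,"dz":0.12,"twist":0,"grip":-1}]' 20
python3 -m crank '[{"dx":0,"dy":-0.03,"dz":0,"twist":0,"grip":-1},{"dx":0,"dy":-0.06,"dz":0,"twist":0,"grip":-1},{"dx":-0.01,"dy":-0.09,"dz":0,"twist":0,"grip":-1},{"dx":-0.02,"dy":-0.12,"dz":0,"twist":0,"grip":-1},{"dx":-0.03,"dy":-0.15,"dz":0,"twist":0,"grip":-1}]' 20
python3 - <<'E'
from h import *
a=shot('scene','s9.png');b=shot('side','d9.png')
A=cv2.resize(a[215:325,205:340],(400,326),interpolation=3)
B=cv2.resize(b[130:240,275:410],(400,326),interpolation=3)
o=cv2.resize(a,(400,300));C=cv2.imread('pics/p8.png')[:270]
cv2.imwrite('pics/p9.png',np.vstack([np.hstack([A,B]),C]))
E
```

```text
t: 20.12
eef_pos: [0.4648, -0.2325, 0.3447]
ee_rot: [-3.141, 0.002, -2.918]
force: [1.4, -0.4, -0.3]
width: 0.0006
gripper_force: 0.0
t: 20.53
eef_pos: [0.4341, -0.3841, 0.3425]
ee_rot: [3.141, 0.0, -2.92]
force: [1.4, -0.3, 0.1]
width: 0.0004
gripper_force: 0.0
```

View pics/p9.png

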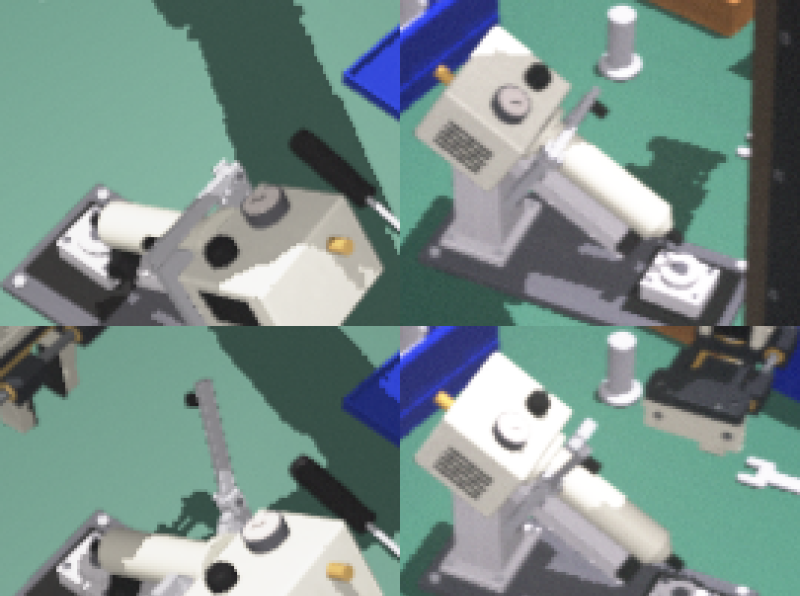

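The gate lies shut: its knob is at scene (256,297) and side (342,166), against (256,296) and (343,168) predicted for angle 0. The barrel lies home under it, and the arm is clear.

```bash
python3 -c "
from station import arm
print(arm.job_done())"
```

```text
the job is handed in; nothing more can be done
None
```

The thick barrel is loaded in the tilted holder with the gate swung shut over it, and I handed the job in at about 21 s with the arm clear; no verdict came back, and the seating and closure are judged from the camera views.

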